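# Start the quick-thread bolt in the fixture boss

### The arm

A 7-joint arm with a two-finger parallel gripper is mounted at the origin on a cart in front of the work surface, level with it; the furniture and walls round the work are solid. World frame = base frame: x ahead of the robot, y to its left, z up, the work surface at z = 0. Lengths are in m, angles in rad, forces in N, time in s.
With the tool pointing down it reaches from about 0.425 to 0.925 m from the base axis. Payload 6.8 kg.
Tool frame: the origin (TCP) lies at the very end of the fingers, on their centre line; the grasp point (between the pads) lies 19 mm behind it; z points along the fingers, y is the line along which they close (so a half turn about z gives the same grasp; the last joint's range is limited). The gripper opens to 85 mm and grips with 20 to 120 N. Pads are 22 mm wide; open, the fingers measure 114 mm over their backs; the gripper's body (76 mm by 85 mm) begins 54 mm behind the grasp point. The pads swing forward as they close: fully open they stand 13 mm farther back than shut.
Start: joints at [1.04, 0.477, 0.022, 1.555, -0.011, 1.109, -0.083], TCP at [0.277, -0.616, 0.231] pointing down, gripper open.
Joint ranges: [-2.96, 2.96], [-0.34, 2.1], [-1.41, 1.46], [0.24, 2.44], [-1.37, 4.51], [0.17, 1.92], [-2.96, 2.96]. Speed limits (rad/s): [2.39, 2.39, 3.14, 3.14, 3.14, 3.14, 3.14].

### API

Orientations are given as a rotation vector (axis times angle).
In Python, from bench import get_obs, viewer, r gives the robot as it stands. The module is installed in compiled form; this text tells all that it offers.
- The arm moves only by the tool play_rows, never from a script. Its argument "commands" is a list that holds one entry, the list of rows, each a list of 5 numbers: the gripper's target within -1 to 1 (shut at 1, half-way at 0, fully open at -1), then the shift along the tool's x, y, z scaled (see below), then the turn about the tool's z scaled (see below). A call has 1 to 12 rows; each row is the pose to reach, as a shift and turn from the pose commanded when the call began, along the tool's axes at that moment; what a row does not reach only later rows make up. The controller multiplies each number of a shift by 0.2 m and each number of a turn by pi/2 rad. A row lasts 1/12 s, in which the tool goes at most 41.7 mm and 7.16 degrees, less where a joint would pass 70% of its speed; a pose out of reach is approached as far as the arm can. A call with a number of a shift or a turn outside -1 to 1 is refused whole. A call with a gripper value outside its range is refused whole. The fingers move at their own pace and stop on an object; "grip_force" is the grip in N (left out, the last holds). Time passes only in rows, so rows that repeat a pose let the fingers close. It gives the time, the measured TCP pose, the force, the opening and the grip force at its end, in the units of the state.
- get_obs(): the state, without advancing time (a new reading comes with each control period).
- viewer.grab_frame(name): name is "scene" or "top" or "wrist"; returns a dict with "pixels" (400x640x3 uint8, red, green, blue), "fovy" (degrees; the focal length in pixels is half the picture's height over the tangent of half this angle, whatever the lens; pixels are square), "cx", "cy" (the principal point, pixels), "world_to_cam" (4x4, takes a point from world to camera coordinates); the wrist camera has in their place "hand_eye" (4x4, takes a point from camera to tool coordinates, whose origin is the TCP and whose axes are the flange's). Camera axes: x right, y up, looking along -z (the intrinsics and any distortion apply to the point x, -y, -z); pixel columns grow to the right and rows downward; lengths in m; the calibration is good to about 2 mm. A picture is of the moment at which its call begins: read the wrist's pose just before it. There is no depth.
- r.hand_in(): hands the job in; it is judged then, once.
Trained networks look in a picture, given as the dict that the camera call returned (one of the last four; its "shot" number tells which), for a name from the list of things; names that differ only in an ending like _2 or _b are one class to them, and where a whole thing is asked for, a point or a joint stands for the part that bears it (a point fixed in the world has none). Each returns a list of dicts, best first, with "score" (0 to 1); they miss things now and then, are a little off and sometimes report something else, mostly with a low value. They report only what shows in the picture. A call takes as long as a camera call.
- viewer.trace(picture, thing): "pixels" (400x640 bool, what is visible of it) and "rect" ([left, top, right, bottom] in pixels, round what is visible of it).
The state is a dict: "clock": time; "joints": joint angles; "qvel": joint speeds; "tau": joint torques, N m; "tcp_pos": TCP position; "orientation": TCP orientation; "contact_force": force on the tool from outside, world axes, zero at the start; "moment": the same for the moment, N m; "grip_width": finger opening in m; "gripper_force": force on a finger pad.
Only numpy, scipy, OpenCV 4.12 (cv2) and the standard library are available. Lean on these libraries where they do the work, as an engineer would, in place of code of your own. Each camera call takes 0.05 s, during which the arm holds its last target. There are 200 camera calls.

### The job

Take the cross-pin bolt from its wooden holder and set it into the boss of the polishing fixture, its cross pin resting on the two rim ramps roughly square to the entry slots. Turn it backward (anticlockwise from above) up the ramps until it drops into the slots, then forward (clockwise) a third of a turn so that the thread has caught, and finish still holding the bolt by its head, started in the boss. Leave the jar, the oilstone and the felt wheel where they are.

Things in the scene. Friction and masses are not known exactly. Their poses are not given: they have to be found in the camera images.
- bolt: Loose steel bolt, 0.25 kg, 89 mm long, upright, head up, in the holder. Origin: centre of its lower tip; z up the bolt, x along the cross pin. Shank 20 mm diameter, conical tip (10 mm at the end, full width 9 mm up). Turned half way round it is the same. A thin bright bar on the head's top runs along x.
- bolt_pin (a point): Centre of the bolt's cross pin, 30 mm above its tip: pin 6 mm thick, 36 mm long, along the bolt's x.
- bolt_head (a point): Middle of the hexagon head (62 to 88 mm above the tip, 32 mm across flats, its flats facing 0, 60, 120, ... degrees from the bolt's x), 75 mm above the tip.
- holder: Fixed wooden block 64 x 64 x 34 mm with a vertical 21 mm through hole in its middle; the bolt's tip stands in it, the cross pin resting on its top face (bolt tip 7 mm above the bench). Origin: centre of its underside.
- fixture: Fixed: aluminium plate 10 mm thick (x -50 to 50, y -45 to 180 mm from the origin) with a round steel boss, 54 mm diameter, 60 mm high above the bench, bore 22.8 mm (1.4 mm clearance round the shank). Origin: on the boss axis at bench level, z up, x in line with the boss's two entry slots. Pin angles below are anticlockwise from above, from this x to the pin, and repeat every 180 degrees.
- boss_ramps (a point): On the boss axis at rim height (60 mm). Two ramps round the bore run from -152 up to -28 degrees, tops rising 56 to 60 mm above the bench anticlockwise (bolt tip at 31 mm when the pin rests at -90). A tooth (to 65 mm) at the low end jams clockwise turning at about -130. Past -28 the pin drops off into a slot.
- boss_lip (a point): Point on the boss axis, 60 mm above the bench; its x axis shows the line of the cross pin (-35 degrees) just before it drops off the ramps' upper ends.
- boss_slots (a point): On the boss axis, 49 mm above the bench, at the slots' floor; x runs along the slots (0 degrees). The slots are 45 degrees wide. The pin drops about 11 mm from the ramps' ends onto this floor (bolt tip then 22 mm above the bench). The pin cannot turn further back than about +10 degrees here.
- boss_started (a point): On the boss axis, 60 mm above the bench; x is the line of the pin after a third of a turn forward from the slots (-120 degrees). From the slots the thread runs clockwise under the ramps, 8.5 mm high for the 6 mm pin, sinking 12 mm per whole turn (the bolt must sink with it; tip at about 18 mm here), to an end stop at about -135.
- insert: Light mould insert fixed on the plate, 60 x 98 mm, top 74 mm above the bench; origin under its centre, 125 mm in the fixture's +y from the boss axis.
- paste_jar: Bystander: loose jar with black lid, 55 mm diameter, 46 mm high; origin under its centre.
- oilstone: Bystander: loose grey stone block 72 x 30 x 22 mm; origin under its centre.
- felt_wheel: Bystander: loose white felt wheel, 43 mm diameter, standing on its flat with a thin steel shank up, 50 mm high; origin under its centre.

How it is judged:
On the way, in this order (a step that is already met when the one before it is completed fails the run):
1. the bolt stands in the boss, its cross pin resting on the rim ramps, within 40 degrees of square to the slots (horizontal distance between bolt and fixture below 0.005 m and angle between bolt's own z axis and vertical below 0.15 rad and z of bolt in the frame of fixture between 0.027 and 0.0345 m and angle between the x axis of bolt and the y axis of fixture, either way round below 0.7 rad and contact force between bolt and fixture above 0.3 N), for 0.2 s.
2. turned backward, the pin is up at the upper ends of the ramps (within 15 degrees of the lip line), not yet dropped (horizontal distance between bolt and fixture below 0.005 m and z of bolt in the frame of fixture between 0.028 and 0.037 m and angle between the x axis of bolt and the x axis of boss_lip, either way round below 0.26 rad), for 0.02 s.
3. the pin has dropped into the slots (horizontal distance between bolt and fixture below 0.005 m and z of bolt in the frame of fixture below 0.0255 m and angle between the x axis of bolt and the x axis of fixture, either way round below 0.45 rad), for 0.05 s.
At the end, for the whole second after the job is handed in: The bolt is upright (within 0.15 rad) in the boss, its pin under the ramps within 25 degrees of a third of a turn forward from the slots, its tip 14 to 22.5 mm above the bench and within 5 mm of the boss axis, at rest, and the fingers still grip it (more than 2 N) (angle between the x axis of bolt and the x axis of boss_started, either way round below 0.44 rad and z of bolt in the frame of fixture between 0.014 and 0.0225 m and horizontal distance between bolt and fixture below 0.005 m and angle between bolt's own z axis and vertical below 0.15 rad and contact force between the fingers and bolt above 2 N and linear speed of bolt below 0.02 m/s and angular speed of bolt below 0.2 rad/s); the arm keeps its last pose, push and grip.
It fails at once if a bystander (jar, oilstone, felt wheel) is moved more than 30 mm (distance of any of paste_jar, oilstone, felt_wheel from where it was at the start of the episode above 0.03 m).
It also fails if it takes over 56 s, if anything falls off the work surface, if the arm or the gripper's body presses on something with over 40 N, if the wrist force passes 120 N, or if a joint passes its speed limit or range.

## Working session

There is one attempt and no reset: what is moved stays moved. The work goes in short steps, Python scripts to look and compute and a tool call to move; the robot and the scene stay as the last step left them, time stands still between calls to the robot, and variables do not carry over. Pictures are saved under pics/ and viewed, at most 10 in all, crops included, and the job is handed in when it is done.

Besides the shell and the picture viewer there is one more tool, called after ">>>" in YAML: its name, and indented under it one key for each argument. play_rows: Moves the arm, as the interface text tells. Shifts and turns lie within -1 to 1; 1 stands for 0.2 m of shift or pi/2 rad of turn. Its arguments: {"type":"object","properties":{"commands":{"type":"array","items":{"type":"array","items":{"type":"array","items":{"type":"number","minimum":-1,"maximum":1}}}},"grip_force":{"type":"number"}},"required":["commands"]}

```bash
mkdir -p pics; cat > h.py <<'E'
import numpy as np, cv2
from scipy.spatial.transform import Rotation as R
from bench import get_obs, viewer, r
def grab(name):
    o=get_obs(); p=viewer.grab_frame(name)
    if 'world_to_cam' in p: c2w=np.linalg.inv(np.array(p['world_to_cam']))
    else:
        T=np.eye(4); T[:3,:3]=R.from_rotvec(o['orientation']).as_matrix(); T[:3,3]=o['tcp_pos']
        c2w=T@np.array(p['hand_eye'])
    p['c2w']=c2w; p['f']=200/np.tan(np.radians(p['fovy'])/2)
    return p
def ray(p,u,v):
    d=p['c2w'][:3,:3]@np.array([(u-p['cx'])/p['f'],-(v-p['cy'])/p['f'],-1.]); return p['c2w'][:3,3],d/np.linalg.norm(d)
def atz(p,u,v,z):
    c,d=ray(p,u,v); return c+d*(z-c[2])/d[2]
def proj(p,X):
    x=np.linalg.inv(p['c2w'])@np.append(X,1.); return np.array([p['cx']+p['f']*x[0]/-x[2], p['cy']-p['f']*x[1]/-x[2]])
def tri(rays):
    A=sum(np.eye(3)-np.outer(d,d) for c,d in rays); b=sum((np.eye(3)-np.outer(d,d))@c for c,d in rays)
    return np.linalg.solve(A,b)
def save(p,n): cv2.imwrite('pics/'+n+'.png',cv2.cvtColor(p['pixels'],cv2.COLOR_RGB2BGR))
E
python3 - <<'E'
from h import *
np.set_printoptions(precision=3,suppress=True)
o=get_obs(); print(o)
for n in ['top','scene','wrist']:
    p=grab(n); save(p,n+'0'); print(n,[k for k in p],p['fovy'],p['cx'],p['cy'],p['c2w'][:3,3])
    for t in ['bolt','holder','fixture','boss_ramps','insert','paste_jar','oilstone','felt_wheel']:
        q=viewer.trace(p,t)
        if q: print(t,round(q[0]['score'],2),q[0]['rect'])
a=cv2.imread('pics/top0.png');b=cv2.imread('pics/scene0.png')
cv2.imwrite('pics/ts.png',cv2.resize(np.vstack([a,b]),(480,600)))
E
```

```text
{'clock': 0.0, 'joints': array([ 1.04 ,  0.478,  0.022,  1.556, -0.012,  1.109, -0.083]), 'qvel': array([ 0.001, -0.001,  0.001, -0.   , -0.   , -0.001,  0.001]), 'tau': array([ -0.001, -59.645,   1.608, -28.12 ,   0.012,   0.009,   0.   ]), 'tcp_pos': array([ 0.277, -0.615,  0.23 ]), 'orientation': array([-3.07 , -0.659,  0.001]), 'contact_force': array([ 0.697, -0.607, -0.44 ]), 'moment': array([ 0.035, -0.004, -0.055]), 'gripper_force': 0.0, 'grip_width': 0.08558051498088529}
top ['pixels', 'fovy', 'cx', 'cy', 'world_to_cam', 'shot', 'c2w', 'f'] 45.0069807103458 327.9660666647 194.80519956210452 [0.335 0.006 1.374]
bolt 0.64 [405.8, 220.2, 419.8, 232.9]
holder 0.9 [393.9, 214.6, 426.0, 242.8]
fixture 0.85 [233.8, 174.6, 320.5, 226.4]
boss_ramps 0.75 [236.0, 174.5, 317.8, 226.7]
insert 0.97 [237.3, 175.9, 274.2, 209.2]
paste_jar 0.6 [339.0, 237.7, 361.8, 257.3]
oilstone 0.78 [317.2, 147.6, 333.1, 172.0]
felt_wheel 0.65 [271.8, 142.9, 289.2, 162.0]
scene ['pixels', 'fovy', 'cx', 'cy', 'world_to_cam', 'shot', 'c2w', 'f'] 49.567822938376594 323.3186836629992 197.61277720424712 [-0.059  0.675  0.628]
bolt 0.81 [409.8, 180.7, 419.4, 201.3]
holder 0.65 [396.7, 195.8, 426.9, 218.7]
fixture 0.57 [234.9, 218.9, 337.0, 288.4]
boss_ramps 0.58 [234.3, 222.7, 341.9, 289.1]
insert 0.78 [235.6, 230.0, 290.0, 278.4]
paste_jar 0.63 [377.2, 222.0, 402.4, 252.3]
oilstone 0.73 [286.3, 205.9, 307.3, 223.5]
felt_wheel 0.55 [241.9, 221.7, 262.5, 234.2]
wrist ['pixels', 'fovy', 'cx', 'cy', 'hand_eye', 'shot', 'c2w', 'f'] 71.07883723471997 315.24729976457473 200.48899256990651 [ 0.342 -0.585  0.374]
```

View pics/top0.png

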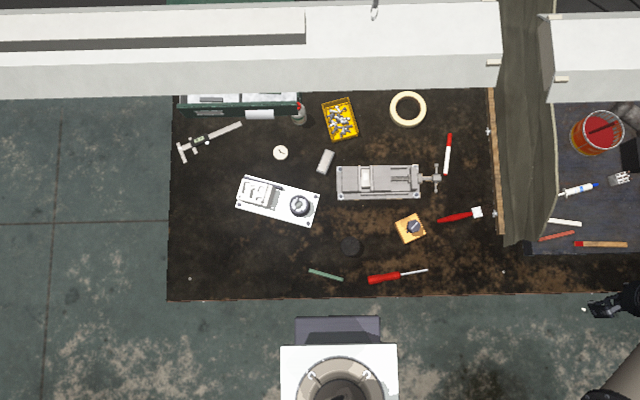

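View pics/scene0.png

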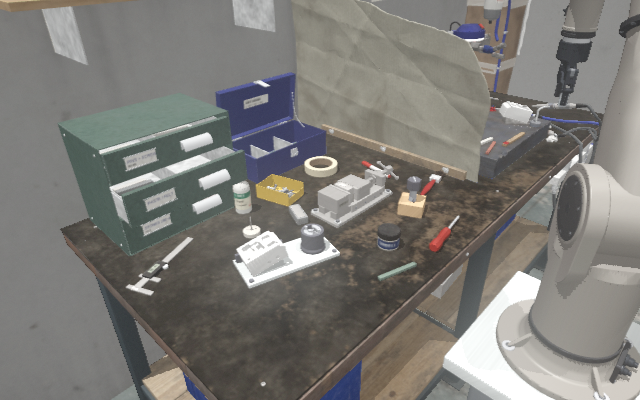

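The top view shows the holder and bolt at about (411,228), the boss at (300,205), the insert at (256,192), and the jar at (350,247). The scene view adds a tall curtain between the arm's start pose and the bench, and a shelf overhead.

```bash
python3 - <<'E'
from h import *
np.set_printoptions(precision=3,suppress=True)
T=grab('top');S=grab('scene')
print(T['c2w'],S['c2w'],R.from_rotvec(get_obs()['orientation']).as_matrix())
for t in ['bolt','holder','insert','paste_jar','oilstone','felt_wheel']:
    c=[]
    for p in (T,S):
        q=viewer.trace(p,t)
        if q: m=q[0]['pixels']; c.append((p,*np.argwhere(m).mean(0)[::-1]))
    print(t,tri([ray(*x) for x in c]),[np.round(x[1:],0) for x in c])
print('boss',tri([ray(T,300,205),ray(S,312,230)]),atz(T,299,204,.06))
print('insert',atz(T,255,191,.074))
for u,v,n in ((495,90,'strip far'),(500,235,'strip near'),(515,245,'curt front bottom?')): print(n,atz(T,u,v,0))
print('curtain top',[tri([ray(T,550,20),ray(S,290,0)]),tri([ray(T,522,245),ray(S,480,178)])], [atz(S,u,v,0) for u,v in((480,178),)])
print('shelf', [atz(T,500,85,z) for z in (.5,.7,.9,1.1)])
m=R.from_rotvec(get_obs()['orientation']).as_matrix()
E
```

```text
[[-0.023  0.986 -0.166  0.335]
 [-1.    -0.025 -0.009  0.006]
 [-0.013  0.166  0.986  1.374]
 [ 0.     0.     0.     1.   ]] [[-0.724  0.342 -0.599 -0.059]
 [-0.69  -0.371  0.621  0.675]
 [-0.01   0.863  0.505  0.628]
 [ 0.     0.     0.     1.   ]] [[ 0.912  0.41   0.   ]
 [ 0.41  -0.912 -0.   ]
 [ 0.     0.    -1.   ]]
bolt [ 0.465 -0.21   0.072] [array([413., 226.]), array([413., 187.])]
holder [ 0.461 -0.203  0.019] [array([408., 229.]), array([411., 206.])]
insert [0.571 0.22  0.043] [array([256., 193.]), array([262., 252.])]
paste_jar [ 0.417 -0.038  0.027] [array([349., 246.]), array([389., 236.])]
oilstone [0.66  0.027 0.014] [array([324., 162.]), array([298., 214.])]
felt_wheel [0.695 0.155 0.007] [array([280., 152.]), array([251., 231.])]
boss [0.533 0.097 0.057] [0.534 0.099 0.06 ]
insert [0.571 0.218 0.074]
strip far [ 0.872 -0.487  0.   ]
strip near [ 0.44  -0.466  0.   ]
curt front bottom? [ 0.411 -0.506  0.   ]
curtain top [array([ 0.9  , -0.349,  0.486]), array([ 0.414, -0.526, -0.006])] [array([ 0.413, -0.513,  0.   ])]
shelf [array([ 0.686, -0.318,  0.5  ]), array([ 0.606, -0.244,  0.7  ]), array([ 0.526, -0.169,  0.9  ]), array([ 0.446, -0.095,  1.1  ])]
```

>>> play_rows:
  commands:
    - [[-1,0.346,-0.83,-0.25,0],[-1,0.346,-0.83,-0.25,0],[-1,0.346,-0.83,-0.25,0],[-1,0.346,-0.83,-0.25,0],[-1,0.346,-0.83,-0.25,0],[-1,0.346,-0.83,-0.25,0]]

```text
clock: 2.55
tcp_pos: [0.273, -0.4321, 0.2831]
orientation: [3.069, 0.666, 0.003]
contact_force: [0.6, -0.1, 0.2]
grip_width: 0.0852
gripper_force: 0.0
```

>>> play_rows:
  commands:
    - [[-1,0.97,-0.604,0,0],[-1,0.97,-0.604,0,0],[-1,0.97,-0.604,0,0],[-1,0.97,-0.604,0,0],[-1,0.97,-0.604,0,0],[-1,0.97,-0.604,0,0],[-1,0.97,-0.604,0,0],[-1,0.97,-0.604,0,0]]

```text
clock: 3.22
tcp_pos: [0.4001, -0.2457, 0.2813]
orientation: [3.071, 0.663, 0.0]
contact_force: [-1.4, -0.1, -0.0]
grip_width: 0.0853
gripper_force: 0.0
```

```bash
python3 - <<'E'
from h import *
np.set_printoptions(precision=3,suppress=True)
o=get_obs(); print(o['clock'],o['tcp_pos'],o['joints'],o['qvel'])
W=grab('wrist'); save(W,'w1'); print(W['c2w'],W['cx'],W['cy'])
for t in ['bolt','holder','bolt_head']:
    q=viewer.trace(W,t)
    if q: print(t,q[0]['score'],q[0]['rect'])
print(proj(W,[.465,-.21,.095]))
E
```

```text
3.2167 [ 0.4   -0.246  0.281] [ 0.631  0.098 -0.228  1.953  0.025  1.093 -0.753] [ 0.03  -0.002  0.046  0.007  0.008  0.003  0.008]
[[ 0.412  0.875  0.256  0.465]
 [-0.911  0.395  0.116 -0.215]
 [ 0.    -0.281  0.96   0.424]
 [ 0.     0.     0.     1.   ]] 315.24729976457473 200.48899256990651
bolt 0.71 [292.6, 102.2, 323.5, 130.4]
holder 0.74 [284.9, 91.3, 333.7, 140.1]
bolt_head 0.66 [289.2, 101.4, 325.2, 130.3]
[310.714 116.801]
```

View pics/w1.png

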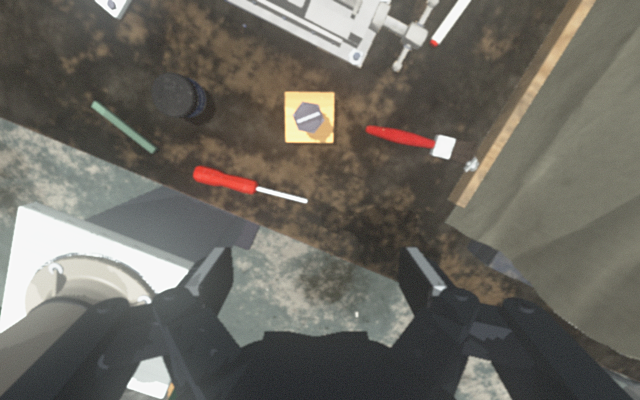

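The wrist view shows the bolt head at (308,117) in the holder, with the bright bar running from about (297,122) to (320,113).

```bash
python3 - <<'E'
from h import *
np.set_printoptions(precision=4,suppress=True)
W=grab('wrist');T=grab('top')
c=[]
for p in (W,T):
    m=viewer.trace(p,'bolt_head')[0]['pixels']; c.append((p,*np.argwhere(m).mean(0)[::-1]))
print('head',tri([ray(*x) for x in c]), atz(*c[0],.093))
# holder from wrist mask
for p in (W,):
  m=viewer.trace(p,'holder')[0]['pixels'].astype(np.uint8)
  b=cv2.boxPoints(cv2.minAreaRect(np.argwhere(m)[:,::-1].astype(np.float32))); print('holder',[atz(p,*x,.034) for x in b],np.mean([atz(p,*x,.034) for x in b],0))
def bar(p,u,v,r,th,z):
    g=cv2.cvtColor(p['pixels'],cv2.COLOR_RGB2GRAY); yy,xx=np.mgrid[:400,:640]
    M=(g>th)&(np.hypot(xx-u,yy-v)<r); M=np.argwhere(M)[:,::-1]
    mu=M.mean(0); d=np.linalg.svd(M-mu)[2][0]; A,B=atz(p,*(mu+5*d),z),atz(p,*(mu-5*d),z)
    return len(M),mu,(A+B)/2,np.degrees(np.arctan2(*(A-B)[1::-1]))
for th in (150,170,190): print(th,bar(W,308,117,13,th,.096))
# fixture angle from top plate mask
m=viewer.trace(T,'fixture')[0]['pixels']; 
P=np.array([atz(T,u,v,.01)[:2] for v,u in np.argwhere(m)],np.float32); rc=cv2.minAreaRect(P); print('fix',rc,cv2.boxPoints(rc))
q=viewer.trace(T,'insert')[0]['pixels']; P=np.array([atz(T,u,v,.07)[:2] for v,u in np.argwhere(q)],np.float32); print('ins',cv2.minAreaRect(P))
a=W['pixels'][80:160,270:350]; b=T['pixels'][165:235,225:330]
a=cv2.resize(a,(390,390),interpolation=2); b=cv2.resize(b,(405,270),interpolation=2)
im=np.zeros((390,800,3),np.uint8); im[:,:390]=a; im[:270,395:]=b
cv2.imwrite('pics/c1.png',im[:,:,::-1])
E
```

```text
head [ 0.4642 -0.2068  0.0778] [ 0.4637 -0.2075  0.093 ]
holder [array([ 0.481 , -0.1656,  0.034 ]), array([ 0.5064, -0.2226,  0.034 ]), array([ 0.4475, -0.25  ,  0.034 ]), array([ 0.4208, -0.1902,  0.034 ])] [ 0.4639 -0.2071  0.034 ]
150 (363, array([307.0413, 116.8788]), array([ 0.4617, -0.2086,  0.096 ]), np.float64(-123.83861903800538))
170 (125, array([307.376, 115.424]), array([ 0.4633, -0.2083,  0.096 ]), np.float64(131.45997376282077))
190 (100, array([306.22, 115.17]), array([ 0.4631, -0.207 ,  0.096 ]), np.float64(135.65246425126088))
fix ((0.5543549656867981, 0.16797083616256714), (0.23095767199993134, 0.1018773540854454), 73.3086929321289) [[0.4724 0.072 ]
 [0.57   0.0427]
 [0.6363 0.264 ]
 [0.5387 0.2932]]
ins ((0.5669130682945251, 0.21693487465381622), (0.099629245698452, 0.06278686970472336), 75.308349609375)
```

View pics/c1.png

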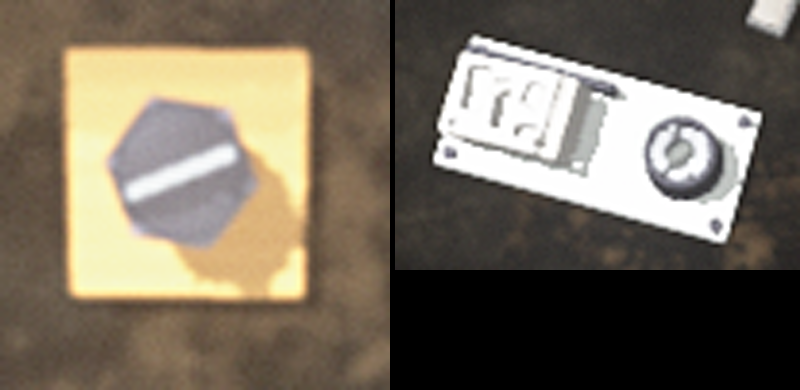

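>>> play_rows:
  commands:
    - [[-1,0.369,-0.045,0.656,-0.9],[-1,0.369,-0.045,0.656,-0.9],[-1,0.369,-0.045,0.656,-0.9],[-1,0.369,-0.045,0.656,-0.9],[-1,0.369,-0.045,0.656,-0.9],[-1,0.369,-0.045,0.656,-0.9],[-1,0.369,-0.045,0.656,-0.9],[-1,0.369,-0.045,0.656,-0.9],[-1,0.369,-0.045,0.656,-0.9],[-1,0.369,-0.045,0.656,-0.9],[-1,0.369,-0.045,0.656,-0.9],[-1,0.369,-0.045,0.656,-0.9]]

```text
clock: 4.77
tcp_pos: [0.463, -0.2077, 0.1501]
orientation: [1.9, 2.502, 0.0]
contact_force: [0.4, -0.2, 0.1]
grip_width: 0.0854
gripper_force: 0.0
```

```bash
python3 - <<'E'
from h import *
np.set_printoptions(precision=4,suppress=True)
o=get_obs(); m=R.from_rotvec(o['orientation']).as_matrix(); print(o['tcp_pos'],o['joints'],m)
W=grab('wrist')
for t in ['bolt_head','holder']:
    q=viewer.trace(W,t)
    if q:
        k=q[0]['pixels']; c=np.argwhere(k).mean(0)[::-1]; print(t,q[0]['score'],q[0]['rect'],c,atz(W,*c,.093))
q=viewer.trace(W,'bolt_head')[0]; u,v=[int(x) for x in np.argwhere(q['pixels']).mean(0)[::-1]]
g=cv2.cvtColor(W['pixels'],cv2.COLOR_RGB2GRAY)
M=np.argwhere((g>175)&(cv2.erode(q['pixels'].astype(np.uint8),np.ones((7,7)))>0))[:,::-1]
mu=M.mean(0); d=np.linalg.svd(M-mu,full_matrices=False)[2][0]; A,B=atz(W,*(mu+15*d),.096),atz(W,*(mu-15*d),.096)
print(len(M),mu,(A+B)/2,np.degrees(np.arctan2(*(A-B)[1::-1])))
cv2.circle(W['pixels'],tuple(int(x) for x in mu),2,(255,0,0),-1); save(W,'w2')
E
```

```text
[ 0.463  -0.2077  0.1501] [ 0.7176  0.3477 -0.5014  2.0028  0.2209  0.8432  0.3656] [[-0.2687  0.9632  0.0002]
 [ 0.9632  0.2687  0.0001]
 [ 0.      0.0002 -1.    ]]
bolt_head 0.94 [290.7, 183.6, 339.3, 239.8] [315.5998 212.9032] [ 0.4626 -0.2038  0.093 ]
holder 0.9 [275.6, 156.1, 354.1, 231.1] [315.3258 184.4423] [ 0.4565 -0.1827  0.093 ]
192 [315.2031 218.6615] [ 0.4634 -0.2074  0.096 ] -44.72765156894282
```

View pics/w2.png

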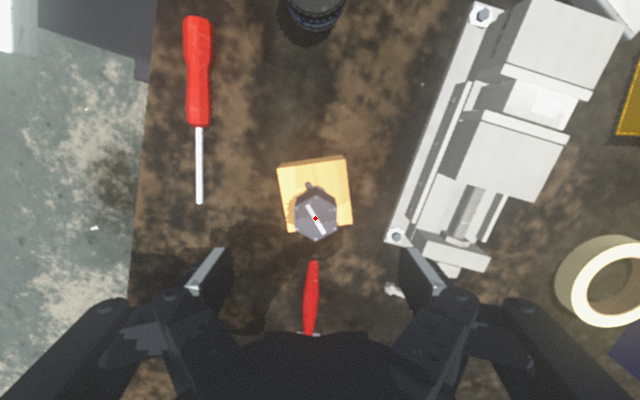

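The picture shows the bar centre at (315,219), on the bolt axis. The fingers are lined up with the flats and clear of the vise at right.

>>> play_rows:
  commands:
    - [[-0.4,0,0,0.2,0],[-0.4,0,0,0.44,0],[-0.4,0,0,0.44,0],[-0.4,0,0,0.44,0],[-0.4,0,0,0.44,0],[1,0,0,0.44,0],[1,0,0,0.44,0],[1,0,0,0.44,0],[1,0,0,0.44,0],[1,0,0,0.44,0],[1,0,0,0.44,0],[1,0,0,0.44,0]]
  grip_force: 60

```text
clock: 5.97
tcp_pos: [0.4642, -0.2081, 0.0641]
orientation: [1.906, 2.493, 0.001]
contact_force: [-1.0, 0.1, 6.8]
grip_width: 0.0309
gripper_force: 58.6
```

>>> play_rows:
  commands:
    - [[1,0,0,-0.2,0],[1,0,0,-0.4,0],[1,0,0,-0.6,0],[1,0,0,-0.6,0.05],[1,0.3,0.1,-0.6,0.15],[1,0.5,0.17,-0.6,0.22],[1,0.7,0.24,-0.6,0.29],[1,0.9,0.325,-0.6,0.36],[1,0.9,0.325,-0.6,0.43],[1,0.9,0.325,-0.6,0.5],[1,0.9,0.325,-0.6,0.57],[1,0.9,0.325,-0.6,0.64]]

```text
clock: 6.97
tcp_pos: [0.4783, -0.0155, 0.1829]
orientation: [2.876, 1.263, 0.001]
contact_force: [0.6, 0.9, -1.9]
grip_width: 0.031
gripper_force: 63.9
```

```bash
python3 - <<'E'
from h import *
np.set_printoptions(precision=4,suppress=True)
o=get_obs(); m=R.from_rotvec(o['orientation']).as_matrix(); print(o['tcp_pos'],o['joints'],o['grip_width'],o['contact_force'])
print(m, 'to view pose', (m.T@(np.array([.484,.05,.185])-o['tcp_pos']))/.2)
E
```

```text
[ 0.4783 -0.0155  0.1829] [ 0.2995  0.2467 -0.4548  2.0386  0.1395  0.8842 -0.9751] 0.030970867825472287 [ 0.5951  0.9159 -1.8568]
[[ 0.6766  0.7363  0.0011]
 [ 0.7363 -0.6766 -0.0001]
 [ 0.0006  0.0009 -1.    ]] to view pose [ 0.2603 -0.2006 -0.0104]
```

>>> play_rows:
  commands:
    - [[1,0.26,-0.2,0,0.04],[1,0.26,-0.2,0,0.04],[1,0.26,-0.2,0,0.04],[1,0.26,-0.2,0,0.04],[1,0.26,-0.2,0,0.04]]

```text
clock: 7.38
tcp_pos: [0.4837, 0.048, 0.1825]
orientation: [2.912, 1.177, 0.0]
contact_force: [0.2, -0.3, -2.5]
grip_width: 0.0314
gripper_force: 64.0
```

```bash
python3 - <<'E'
from h import *
np.set_printoptions(precision=4,suppress=True)
o=get_obs(); m=R.from_rotvec(o['orientation']).as_matrix(); print(o['tcp_pos'],m,o['qvel'])
W=grab('wrist'); np.save('w3.npy',W['c2w'])
for t in ['bolt','boss_ramps','fixture','insert']:
    q=viewer.trace(W,t)
    if q: print(t,round(q[0]['score'],2),q[0]['rect'])
    if q and t=='insert':
        P=np.array([atz(W,u,v,.074)[:2] for v,u in np.argwhere(q[0]['pixels'])],np.float32); print(cv2.minAreaRect(P))
print(proj(W,[.534,.099,.06]))
save(W,'w3')
E
```

```text
[0.4837 0.048  0.1825] [[ 0.719   0.695   0.0003]
 [ 0.695  -0.719  -0.0007]
 [-0.0002  0.0007 -1.    ]] [ 0.0165  0.0028  0.0132  0.0037  0.0003 -0.0016 -0.0038]
bolt 0.86 [281.3, 209.3, 349.7, 314.7]
boss_ramps 0.6 [279.9, 210.2, 353.7, 313.3]
fixture 0.67 [192.0, 0.5, 372.6, 175.9]
insert 0.78 [204.8, 5.0, 299.5, 62.2]
((0.5498455166816711, 0.18017911911010742), (0.04140567407011986, 0.07171210646629333), 44.011260986328125)
[313.8287 119.1332]
```

View pics/w3.png

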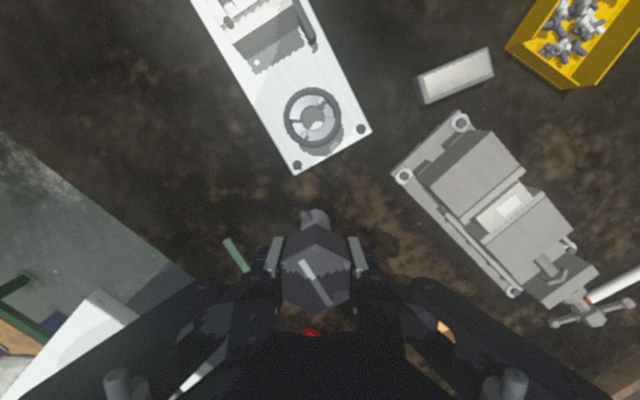

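The picture shows the boss at (313,118) with its slots visible, the plate's near corners at (296,174) and (371,130), and the held bolt at (315,270) with its tip at (315,215).

```bash
python3 - <<'E'
from h import *
np.set_printoptions(precision=4,suppress=True)
W={'pixels':cv2.imread('pics/w3.png')[:,:,::-1].copy(),'c2w':np.load('w3.npy'),'cx':315.24729976457473,'cy':200.48899256990651,'f':200/np.tan(np.radians(71.07883723471997)/2)}
g=cv2.cvtColor(W['pixels'],cv2.COLOR_RGB2GRAY)
# rectify plane z=.06 : 0.25mm per px, 120mm square around the guess, world x up, y left
def rect(z,cx,cy,h=.06,s=.00025):
    n=int(2*h/s); q=np.float32([proj(W,[cx+h,cy+h,z]),proj(W,[cx+h,cy-h,z]),proj(W,[cx-h,cy-h,z]),proj(W,[cx-h,cy+h,z])])
    H=cv2.getPerspectiveTransform(q,np.float32([[0,0],[n,0],[n,n],[0,n]])); return cv2.warpPerspective(W['pixels'],H,(n,n),flags=2)
a=rect(.06,.534,.099,.04,.0001)
cv2.imwrite('pics/r3.png',cv2.resize(a[:,:,::-1],(600,600)))
# plate edges: white mask at z=.01
m=((g>170)).astype(np.uint8); n,l,st,c=cv2.connectedComponentsWithStats(m)
k=l[160,300] or l[100,270]; print(k,st[k])
cn=max(cv2.findContours((l==k).astype(np.uint8),0,1)[0],key=len)[:,0]
P=np.array([atz(W,u,v,.01)[:2] for u,v in cn])
for ends in [((296,174),(371,130)),((296,174),(192,0)),((371,130),(305,0))]:
    A,B=[np.array(e,float) for e in ends]; t=(B-A)/np.linalg.norm(B-A); L=np.linalg.norm(B-A)
    s=(cn-A)@t; dd=np.abs((cn-A)@np.array([-t[1],t[0]])); ok=(dd<5)&(s>.1*L)&(s<.9*L)&(cn[:,1]>3)
    Q=P[ok].astype(np.float32); f=cv2.fitLine(Q,cv2.DIST_HUBER,0,.01,.01).ravel(); print(ok.sum(),'ang',np.degrees(np.arctan2(f[1],f[0]))%180,f)
E
```

```text
1 [  191     0   181   175 10615]
61 ang 163.21985 [ 0.9574 -0.2887  0.5233  0.058 ]
139 ang 73.57269 [0.2828 0.9592 0.5039 0.1731]
105 ang 73.22604 [0.2886 0.9575 0.5933 0.1291]
```

View pics/r3.png

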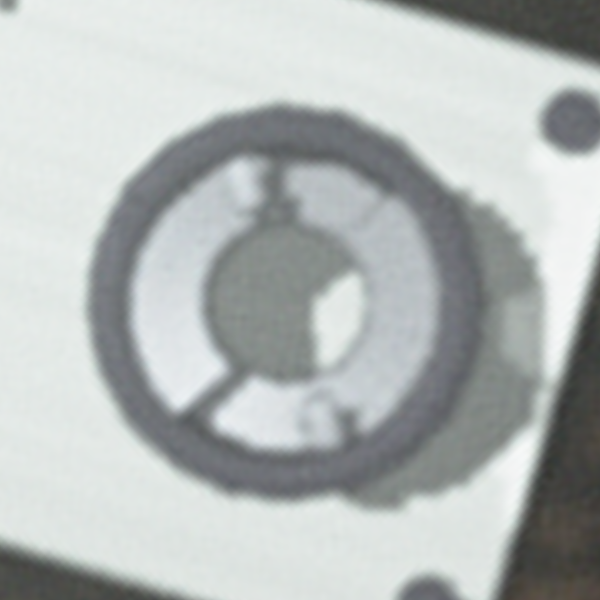

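The rectified view shows the outer circle centred at about (286,301), so the boss sits at (0.534, 0.101). The plate edges agree, with fixture y at 73.4°.

```bash
python3 - <<'E'
from h import *
np.set_printoptions(precision=4,suppress=True)
o=get_obs(); m=R.from_rotvec(o['orientation']).as_matrix(); W=grab('wrist'); print(o['tcp_pos'])
g=cv2.cvtColor(W['pixels'],cv2.COLOR_RGB2GRAY).astype(int); Y,X=np.mgrid[:400,:640]
M=np.argwhere((g>135)&(np.abs(X-316)<22)&(np.abs(Y-282)<28)&(Y>255))[:,::-1]
mu=M.mean(0); d=np.linalg.svd(M-mu,full_matrices=False)[2][0]; z=o['tcp_pos'][2]-.0571+.089
A,B=atz(W,*(mu+15*d),z),atz(W,*(mu-15*d),z)
print(len(M),mu,M.min(0),M.max(0),(A+B)/2,np.degrees(np.arctan2(*(A-B)[1::-1]))%180)
print('tip pix expected',proj(W,o['tcp_pos']-[0,0,.0571]),'shank mid',proj(W,o['tcp_pos']-[0,0,.045]))
r1=m.T@(np.array([.5338,.1010,.135])-o['tcp_pos'])/.2; print('cmd',r1)
cv2.imwrite('pics/c4.png',cv2.resize(W['pixels'][190:320,250:380],(520,520),interpolation=2)[:,:,::-1])
E
```

```text
[0.4838 0.0475 0.1821]
158 [306.2025 269.038 ] [298 259] [314 279] [0.4863 0.0562 0.214 ] 74.06299600476127
tip pix expected [315.9263 217.6729] shank mid [315.9707 223.4167]
cmd [ 0.3655 -0.0193  0.2354]
```

View pics/c4.png

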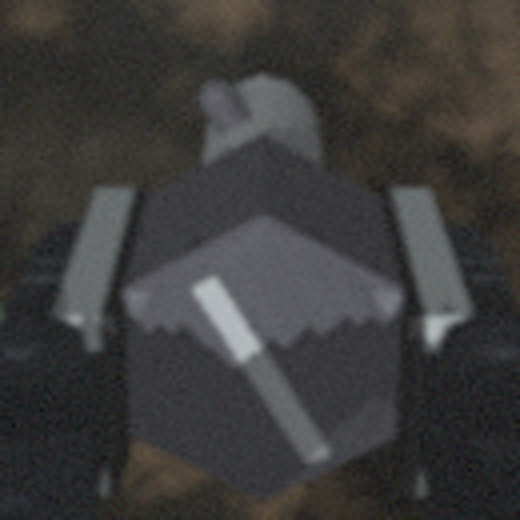

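>>> play_rows:
  commands:
    - [[1,0.366,-0.019,0.1,0.01],[1,0.366,-0.019,0.2,0.01],[1,0.366,-0.019,0.235,0.01],[1,0.366,-0.019,0.235,0.01],[1,0.366,-0.019,0.235,0.01]]

```text
clock: 8.1
tcp_pos: [0.5331, 0.1015, 0.1344]
orientation: [-2.922, -1.154, 0.004]
contact_force: [0.7, -1.0, -2.6]
grip_width: 0.031
gripper_force: 63.8
```

```bash
python3 - <<'E'
from h import *
np.set_printoptions(precision=4,suppress=True)
o=get_obs(); m=R.from_rotvec(o['orientation']).as_matrix(); print(o['tcp_pos'],o['joints'],m[0])
print(m.T@(np.array([.5338,.1010,.087])-o['tcp_pos'])/.2)
W=grab('wrist'); save(W,'w5')
cv2.imwrite('pics/c5.png',cv2.resize(W['pixels'][150:350,190:440],(750,600),interpolation=2)[:,:,::-1])
E
```

```text
[0.5331 0.1015 0.1344] [ 0.0654  0.4186 -0.4586  1.936   0.243   0.8435 -1.3404] [ 0.7299  0.6835 -0.0025]
[0.0015 0.0046 0.2368]
```

View pics/c5.png

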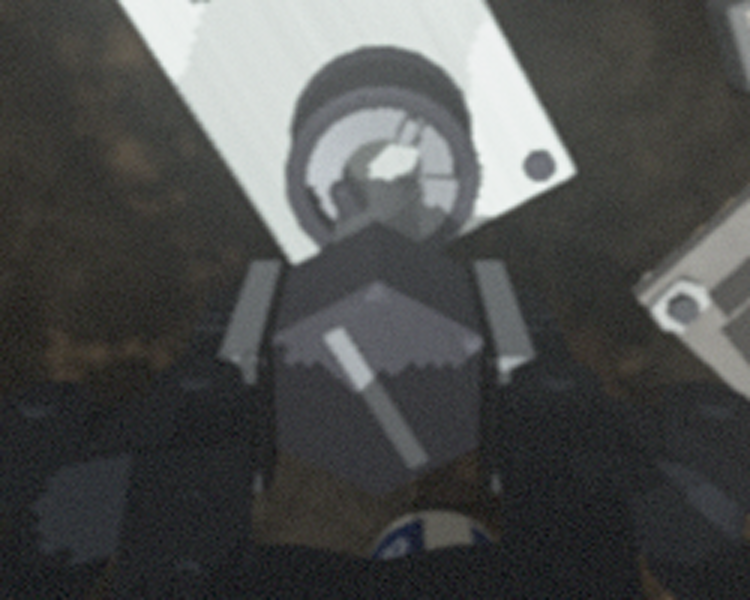

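The tip at about (380,190) in the crop lies over the bore, so I'll lower it onto the ramps.

>>> play_rows:
  commands:
    - [[1,0.002,0.004,0.08,0],[1,0.002,0.004,0.14,0],[1,0.002,0.004,0.18,0],[1,0.002,0.004,0.21,0],[1,0.002,0.004,0.23,0],[1,0.002,0.004,0.24,0],[1,0.002,0.004,0.24,0],[1,0.002,0.004,0.24,0]]

```text
clock: 8.82
tcp_pos: [0.5346, 0.1015, 0.0885]
orientation: [2.921, 1.154, -0.001]
contact_force: [-5.0, -2.1, 10.1]
grip_width: 0.0312
gripper_force: 65.7
```

```bash
cat > s.py <<'E'
from h import *
np.set_printoptions(precision=4,suppress=True)
o=get_obs(); m=R.from_rotvec(o['orientation']).as_matrix()
yaw=np.degrees(np.arctan2(m[1,1],m[0,1])); pin=yaw-60.0+16.65
print('t',o['clock'],o['tcp_pos'],'tip',o['tcp_pos'][2]-.0571,'pin',pin,'F',o['contact_force'],'M',o['moment'],'j',o['joints'],'w',o['grip_width'],o['gripper_force'])
print('ctr cmd',m.T@(np.array([.5338,.1010,o['tcp_pos'][2]])-o['tcp_pos'])/.2)
E
python3 s.py
```

```text
t 8.8167 [0.5346 0.1015 0.0885] tip 0.0313666734521955 pin -90.24081721590414 F [-4.9766 -2.0548 10.1276] M [-0.487   1.27    0.0722] j [ 0.0408  0.484  -0.4327  1.9652  0.2911  0.753  -1.381 ] w 0.031201930417719004 65.72773992083967
ctr cmd [-0.0044 -0.0008  0.    ]
```

>>> play_rows:
  commands:
    - [[1,-0.005,-0.002,0,0],[1,-0.005,-0.002,0,0],[1,-0.005,-0.002,0,0],[1,-0.005,-0.002,-0.001,-0.07],[1,-0.005,-0.002,-0.002,-0.14],[1,-0.005,-0.002,-0.003,-0.21],[1,-0.005,-0.002,-0.004,-0.28],[1,-0.005,-0.002,-0.005,-0.35],[1,-0.005,-0.002,-0.006,-0.42],[1,-0.005,-0.002,-0.007,-0.49],[1,-0.005,-0.002,-0.0075,-0.54],[1,-0.005,-0.002,-0.0075,-0.55]]

```text
clock: 9.82
tcp_pos: [0.5348, 0.1013, 0.0901]
orientation: [2.165, 2.274, 0.002]
contact_force: [-0.9, -1.1, 7.2]
grip_width: 0.031
gripper_force: 65.2
```

```bash
python3 s.py
```

```text
t 9.8167 [0.5348 0.1013 0.0901] tip 0.032956998650744224 pin -40.533714736944724 F [-0.931  -1.1126  7.155 ] M [-0.3081  0.4515 -0.0404] j [ 0.2004  0.525  -0.64    1.9552  0.4328  0.7977 -0.6343] w 0.030983498373127753 65.23714955896139
ctr cmd [-0.0014 -0.0053 -0.    ]
```

>>> play_rows:
  commands:
    - [[1,0,0,-0.001,-0.07],[1,0,0,-0.002,-0.14],[1,0,0,-0.002,-0.21],[1,0,0,-0.002,-0.28],[1,0,0,-0.002,-0.35],[1,0,0,0,-0.4],[1,0,0,0.01,-0.4],[1,0,0,0.02,-0.4],[1,0,0,0.03,-0.4],[1,0,0,0.04,-0.4],[1,0,0,0.045,-0.4],[1,0,0,0.045,-0.4]]

```text
clock: 10.82
tcp_pos: [0.5337, 0.1015, 0.0796]
orientation: [1.362, 2.831, -0.001]
contact_force: [-0.8, -0.9, -1.7]
grip_width: 0.0312
gripper_force: 64.4
```

```bash
python3 s.py
```

```text
t 10.8167 [0.5337 0.1015 0.0796] tip 0.02252470247478651 pin -4.75643441517208 F [-0.7612 -0.8877 -1.6502] M [-0.0964  0.1829  0.0739] j [ 0.296   0.5833 -0.7736  1.9555  0.5517  0.8256 -0.1099] w 0.031231689996740784 64.3587881186977
ctr cmd [-0.0023 -0.0011  0.    ]
```

>>> play_rows:
  commands:
    - [[1,0,0,0.001,0.06],[1,0,0,0.002,0.12],[1,0,0,0.003,0.18],[1,0,0,0.004,0.24],[1,0,0,0.005,0.3],[1,0,0,0.006,0.36],[1,0,0,0.007,0.42],[1,0,0,0.008,0.48],[1,0,0,0.009,0.54],[1,0,0,0.01,0.6],[1,0,0,0.01,0.6],[1,0,0,0.01,0.6]]

```text
clock: 11.82
tcp_pos: [0.5339, 0.1019, 0.0778]
orientation: [2.495, 1.908, 0.001]
contact_force: [-0.1, -0.2, -2.0]
grip_width: 0.0311
gripper_force: 64.2
```

```bash
python3 s.py
```

```text
t 11.8167 [0.5339 0.1019 0.0778] tip 0.020721544553477675 pin -58.55200759163376 F [-0.0818 -0.2034 -1.968 ] M [ 0.1322 -0.0023  0.0359] j [ 0.1319  0.5232 -0.5521  1.9668  0.3918  0.7567 -0.9153] w 0.0311228712945595 64.20823655091226
ctr cmd [-0.0047  0.0007 -0.    ]
```

>>> play_rows:
  commands:
    - [[1,0,0,0.001,0.06],[1,0,0,0.002,0.12],[1,0,0,0.003,0.18],[1,0,0,0.004,0.24],[1,0,0,0.005,0.3],[1,0,0,0.006,0.36],[1,0,0,0.007,0.42],[1,0,0,0.008,0.48],[1,0,0,0.009,0.54],[1,0,0,0.01,0.6],[1,0,0,0.011,0.66],[1,0,0,0.011,0.68]]

```text
clock: 12.82
tcp_pos: [0.5335, 0.1016, 0.0759]
orientation: [3.12, 0.365, -0.001]
contact_force: [-3.2, 0.1, 4.5]
grip_width: 0.0314
gripper_force: 64.8
```

>>> play_rows:
  commands:
    - [[1,0,0,0,0],[1,0,0,0,0],[1,0,0,0,0],[1,0,0,0,0],[1,0,0,0,0],[1,0,0,0,0]]

```text
clock: 13.32
tcp_pos: [0.5336, 0.1016, 0.0758]
orientation: [-3.119, -0.373, 0.0]
contact_force: [-3.4, -0.5, 5.8]
grip_width: 0.0307
gripper_force: 65.1
```

```bash
python3 s.py; python3 - <<'E'
from h import *
W=grab('wrist'); cv2.imwrite('pics/c6.png',cv2.resize(W['pixels'][150:350,190:440],(750,600),interpolation=2)[:,:,::-1])
E
```

```text
t 13.3167 [0.5336 0.1016 0.0758] tip 0.018709171949538847 pin -119.71932221551958 F [-3.4499 -0.4557  5.8103] M [-0.1134  0.7193  0.0343] j [-0.0689  0.4833 -0.2938  1.9817  0.209   0.7055 -1.8237] w 0.030723348750440027 65.06693165749311
ctr cmd [ 0.0003  0.0032 -0.    ]
```

View pics/c6.png

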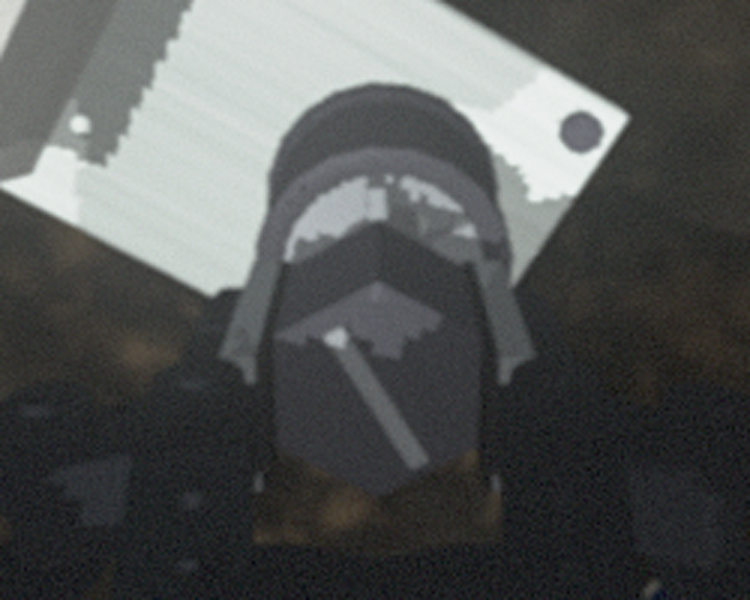

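The head still sits square between the pads, with the bar from (335,335) to (418,462) in the crop, as it was before the turn. The pin is at -120° with the tip at 18.7 mm, so I'm handing in.

```bash
python3 -c "
from bench import r
print(r.hand_in())"
```

```text
the job is handed in; nothing more can be done
None
```

The bolt is started in the boss and still held by its head, with the pin at about -120°, the tip about 18.7 mm up and a grip of about 65 N; I handed it in at about 13.4 s, and the judge's verdict was not shown.

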